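Find the heavy side of a flywheel on the balancing stand

TASK

Lift the flywheel out of its wooden chock and lay its shaft on the four rollers of the balancing stand; set it down, do not let it drop. Let it go and wait until it has come to rest by itself with the heavy side straight down, then swing the stand's brake arm over so that it lies on the rim and holds the wheel there. Leave the other things on the bench where they are.

Things in the scene. Friction and masses are not known exactly. Their poses are not given: they have to be found in the camera images.
- wheel_center (a point): Centre of the flywheel: aluminium disc 96 mm in diameter, flat rim 20 mm thick, on a 12 mm steel shaft 128 mm long along this frame's y axis; hub 28 mm in diameter and wide. It turns with the wheel. Starts upright on its rim in the chock, shaft level, centre 64 mm above the bench; about 0.36 kg. Can be pinched from above across the two flat faces at the top of the rim.
- heavy_side (a point): Centre of the wheel's heavy side, 31 mm from its centre: two steel blocks bolted tight to its faces, one each side, 24 mm along the rim, 20 mm radially, standing 10 mm proud (bolt heads 2 mm more) of the rim's faces. This frame's z points from the blocks to the wheel's centre: straight up when the heavy side is down. At the start the blocks are 65 to 126 degrees from the top of the wheel.
- chock: Wooden chock fixed to the bench, 110 mm (its x) by 52 mm (its y), up to 36 mm high, with a slot along its x in which the lower part of the rim stands. Origin at the centre of its underside. The wheel simply lifts out.
- stand_seat (a point): Point of the fixed balancing stand where the wheel's centre lies once the shaft rests on the rollers, 69 mm above the bench. y: along the seated shaft (either way round); x: level, away from the brake arm. The shaft sinks into the dip between front and rear rollers. Let go, the unbalanced wheel swings to and fro for a second or two and comes to rest within about 6 degrees of heavy side down.
- stand: The balancing stand; origin on the bench under stand_seat, same axes. Four free steel rollers, 28 mm in diameter, 10 mm wide, axles 14 mm below stand_seat at x = +-15, y = +-39 mm (68 mm free between the pairs). Side plates behind them, centred at y = +-50 mm, 6 mm thick, end 12 mm below stand_seat. Base plate 12 mm thick, x = -110 to +70, y = +-64 mm.
- brake (a joint): Angle of the stand's brake arm on a level hinge along y at x = -74 mm, 6 mm below stand_seat. 0: open, leaning 30 degrees back from upright, away from the wheel. Grows toward the wheel; upright at 0.52; about 1.31 with its rubber shoe on the seated wheel's rim. 90 g, no spring: past upright it sinks onto the rim by its own weight in about a second, short of that it falls back open.
- brake_bar (a point): Middle of the black cross bar at the free end of the brake arm, 12 mm thick, 44 mm long along the stand's y, 85 mm from the hinge. Open, it is at about x = -125 mm in the stand_seat frame and about 62 mm above that point. The arm below it is 14 mm wide (y) and 8 mm thick.
- timer: bystander: dial timer, 48x64x50 mm; origin at the centre of its underside
- cotton_roll: bystander: roll of white cotton tape on end, 63 mm across, 35 mm high; origin at the centre of its underside
- beaker: bystander: clear beaker, 74 mm across, 87 mm high; origin at the centre of its underside
- syringe: bystander: syringe lying down, 134 mm long, 22 mm high; origin at the centre of its underside
- scissors: bystander: scissors lying flat, 199x87x9 mm; origin at the centre of its underside
- plug_2: bystander: pale dome-shaped plug, 24 mm across, 22 mm high; origin at the centre of its underside
- glass_insert_3: bystander: small glass insert standing on its foot, 22 mm across, 61 mm high; origin at the centre of its underside
- steel_bowl: bystander: steel bowl, 158 mm across, 63 mm high; origin at the centre of its underside

How it is judged:
On the way:
1. with the brake arm open, the wheel lies on the rollers, let go and come to rest with its heavy side down (x of wheel_center in the frame of stand_seat between -0.004 and 0.004 m and y of wheel_center in the frame of stand_seat between -0.014 and 0.014 m and z of wheel_center in the frame of stand_seat between -0.004 and 0.004 m and angle between the y axis of wheel_center and the y axis of stand_seat, either way round below 0.06 rad and angle between heavy_side's own z axis and vertical below 0.17 rad and angular speed of wheel below 0.15 rad/s and contact force between the fingers and wheel below 0.05 N and value of joint brake below 0.4 rad), for 0.5 s.
At the end, for the whole second after the job is handed in: The wheel's shaft lies on all four rollers (centre within 4 mm of its seat across and in height, 14 mm along the shaft, shaft within 0.06 rad of the rollers' line), at rest, heavy side straight down within 0.17 rad, and the brake arm's shoe lies on the rim; neither wheel nor arm is held (x of wheel_center in the frame of stand_seat between -0.004 and 0.004 m and y of wheel_center in the frame of stand_seat between -0.014 and 0.014 m and z of wheel_center in the frame of stand_seat between -0.004 and 0.004 m and angle between the y axis of wheel_center and the y axis of stand_seat, either way round below 0.06 rad and angle between heavy_side's own z axis and vertical below 0.17 rad and angular speed of wheel below 0.15 rad/s and contact force between the fingers and wheel below 0.05 N and contact force between brake and wheel above 0.05 N and value of joint brake between 1.2 and 1.4 rad and contact force between the fingers and brake below 0.05 N); the robot touches nothing.
It fails at once if the wheel is dropped (falls faster than 0.45 m/s while not held, about a 10 mm drop) (contact force between the fingers and wheel below 0.05 N and linear speed of wheel above 0.45 m/s).
It fails at once if a bystander is moved more than 30 mm (distance of any of timer, cotton_roll, beaker, syringe, scissors, plug_2, glass_insert_3, steel_bowl from where it was at the start of the episode above 0.03 m).
It also fails if it takes over 51 s, if anything falls off the work surface, if the arm or the gripper's body presses on something with over 40 N, if the wrist force passes 120 N, or if a joint passes its speed limit or range.

ROBOT

A 7-joint arm with a two-finger parallel gripper is mounted at the origin on a cart in front of the work surface, level with it; the furniture and walls round the work are solid. World frame = base frame: x ahead of the robot, y to its left, z up, the work surface at z = 0. Lengths are in m, angles in rad, forces in N, time in s.
With the tool pointing down it reaches from about 0.35 to 0.9 m from the base axis. Payload 19.9 kg.
Tool frame: the origin (TCP) lies midway between the tips of the shut fingers; the grasp point (between the pads) lies robot.grasp_offset behind it (robot.grasp_offset is the distance from the TCP to the grasp point, in m); z points along the fingers, y is the direction in which the jaws open and shut (so a half turn about z gives the same grasp; the last joint's range is limited). The gripper opens to 94 mm and grips with 3 to 60 N. Pads are 16 mm wide; open, the fingers measure 119 mm over their backs; the gripper's body (75 mm by 177 mm) begins 78 mm behind the grasp point.
Start: joints at [1.075, 0.417, -0.01, 1.614, 0.005, 1.111, -0.053], TCP at [0.274, -0.562, 0.205] pointing down, gripper open.
Joint ranges: [-2.81, 2.81], [-0.39, 2.02], [-1.27, 1.25], [0.06, 2.57], [-1.19, 4.33], [0.19, 2], [-2.82, 2.82]. Speed limits (rad/s): [1.89, 1.89, 2.39, 2.39, 3.01, 3.01, 3.01].

INTERFACE

Orientations are given as a unit quaternion [w, x, y, z].
In Python, from station import robot, cams, job gives the robot as it stands.
- The arm moves only by the shell command python3 -m creep 'ROWS' [OPENING] [FORCE]. ROWS is JSON, a list of rows, each a list of 2 entries, a list of its own where there are three numbers: the shift along the tool's x, y, z in m, then the turn, a rotation vector about the tool's x, y, z in degrees. In form: [[[tx, ty, tz], [rx, ry, rz]], ...]. A call has 1 to 20 rows; each row shifts and turns the commanded pose from where the row before left it, along the tool's axes as they then stand; what a row does not reach is not made up. A row lasts 1/8 s, in which the tool goes at most 62.5 mm and 10.7 degrees, less where a joint would pass 70% of its speed; a pose out of reach is approached as far as the arm can. A call with a gripper value outside its range is refused whole. OPENING is the gripper command: -1 is fully open, 1 is shut, values between are in proportion, set as the call begins (- or left out, the last holds). The fingers move at their own pace and stop on an object; FORCE is the grip in N (left out, the last holds). Time passes only in rows, so rows that do not move let the fingers close. It gives the time, the measured TCP pose, the force and the opening at its end, in the units of the state.
- robot.get_state(): the state, without advancing time (a new reading comes with each control period).
- cams.snapshot(name): name is "scene" or "top"; returns a dict with "pixels" (384x512x3 uint8, red, green, blue), "z_map" (384x512 float32, m along the optical axis (not along the pixel's ray), 0 where there is no reading), "vertical_fov" (degrees; the focal length in pixels is half the picture's height over the tangent of half this angle, whatever the lens; pixels are square), "cx", "cy" (the principal point, pixels), "k1" (the pictures are not rectified: a ray, as slopes to the right and down, at radius r is drawn at 1 + k1 r^2 times it, then the intrinsics apply), "eye" and "orientation" of the camera in the world. Camera axes: x right, y down, z forward; pixel columns grow to the right and rows downward; lengths in m; the calibration is good to about 2 mm. A picture is of the moment at which its call begins.
- job.finish_job(): hands the job in, once; it reports no verdict.
The state is a dict: "t": time; "joint_pos": joint angles; "joint_vel": joint speeds; "joint_efforts": joint torques, N m; "tool_pos": TCP position; "tool_rot": TCP orientation; "force": force on the tool from outside, world axes, zero at the start; "torque": the same for the moment, N m; "width": finger opening in m.
Only numpy, scipy, OpenCV 4.12 (cv2) and the standard library are available. Lean on these libraries where they do the work, as an engineer would, in place of code of your own. Each camera call takes 0.05 s, during which the arm holds its last target. There are 200 camera calls.

## Working session

There is one attempt and no reset: what is moved stays moved. The work goes in short steps, Python scripts to look and compute and a shell command to move; the robot and the scene stay as the last step left them, time stands still between calls to the robot, and variables do not carry over. Pictures are saved under pics/ and viewed, about 8 in all and at most 12, crops included, and the job is handed in when it is done.

```bash
mkdir -p pics; ls
cat > h.py <<'E'
import numpy as np, cv2
from station import robot, cams, job
from scipy.spatial.transform import Rotation as R
def snap(n):
    s=cams.snapshot(n); H,W=s['pixels'].shape[:2]
    f=H/2/np.tan(np.radians(s['vertical_fov'])/2)
    q=s['orientation']; Rm=R.from_quat([q[1],q[2],q[3],q[0]]).as_matrix()
    v,u=np.mgrid[:H,:W]; d=np.stack([(u-s['cx'])/f,(v-s['cy'])/f],-1)
    p=d.copy()
    for _ in range(8): p=d/(1+s['k1']*(p**2).sum(-1,keepdims=True))
    ray=np.concatenate([p,np.ones((H,W,1))],-1)@Rm.T
    s['ray']=ray; s['eye']=np.array(s['eye']); s['P']=s['eye']+ray*s['z_map'][...,None]; s['P'][s['z_map']==0]=np.nan
    return s
def save(s,n,crop=None,k=1):
    im=s['pixels'][...,::-1]
    if crop: a,b,c,d=crop; im=im[b:d,a:c]
    cv2.imwrite('pics/'+n,cv2.resize(im,None,fx=k,fy=k,interpolation=cv2.INTER_CUBIC))
E
python3 - <<'E'
from h import *
st=robot.get_state(); print(st, robot.grasp_offset)
a=snap('scene');b=snap('top')
im=np.hstack([a['pixels'],b['pixels']])
save(a,'scene0.png',None,1.5);save(b,'top0.png',None,1.5)
for s in (a,b): print(s['eye'],s['ray'][192,256],s['vertical_fov'],s['k1'],(s['z_map']==0).mean())
E
```

```text
pics
{'t': 0.0, 'joint_pos': array([ 1.07548974,  0.41798063, -0.01032811,  1.61421006,  0.00473139,
        1.1107195 , -0.05300165]), 'joint_vel': array([0.00035689, 0.00043589, 0.0003182 , 0.00045243, 0.00137679,
       0.00025791, 0.00024867]), 'joint_efforts': array([ 8.91778836e-04, -8.51252675e+01,  6.39056023e-01, -4.25985253e+01,
       -4.88275266e-02,  1.86601037e-02,  4.22523635e-05]), 'tool_pos': array([ 0.27380766, -0.56137866,  0.20480596]), 'tool_rot': array([-6.15385376e-04,  9.74362590e-01,  2.24982500e-01, -2.00012293e-04]), 'force': array([-0.82235383, -0.13619529,  0.11397055]), 'torque': array([-0.01856139, -0.00629577, -0.02013509]), 'width': 0.09392321450041152} 0.0188
[-0.52649292  0.67474211  0.73522953] [ 0.76062121 -0.46208104 -0.45617498] 45.11419832743681 -0.03387050408479244 0.004150390625
[0.42859373 0.05315611 1.05054448] [ 0.13440452 -0.01525013 -0.99087188] 54.30148131882008 -0.0015052469289602408 0.004018147786458333
```

View pics/top0.png

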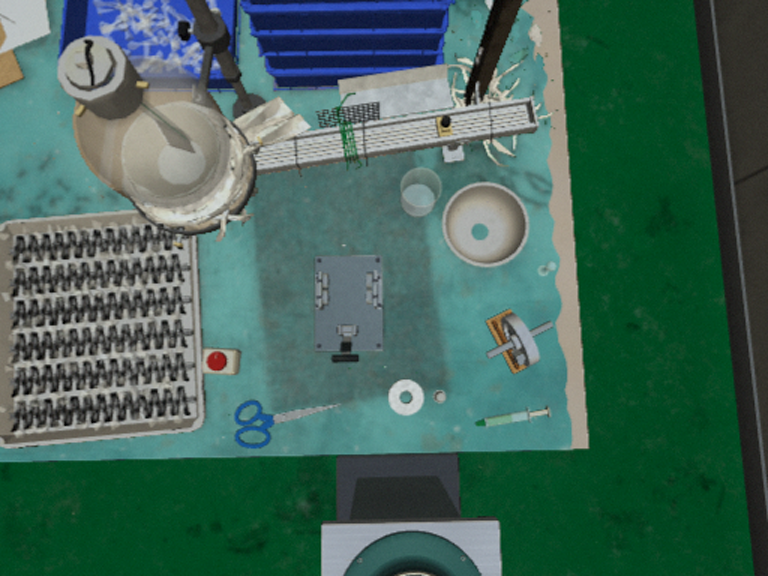

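View pics/scene0.png

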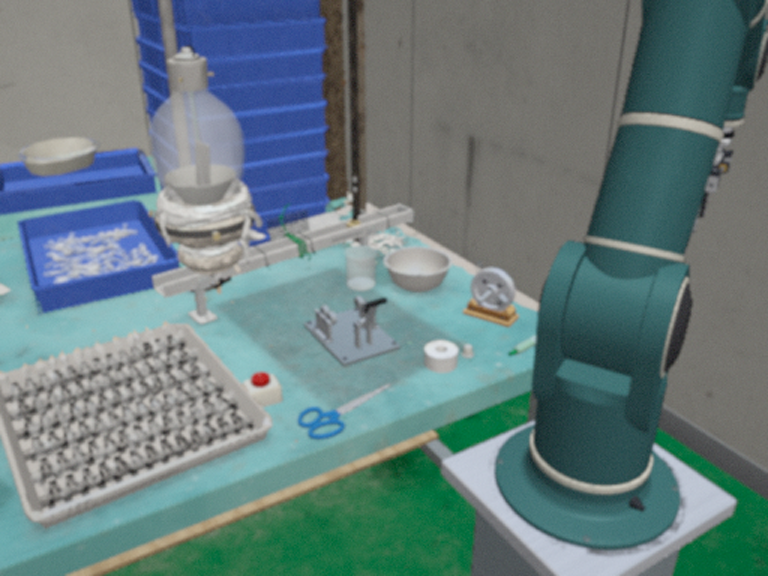

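```bash
cat > m.py <<'E'
from h import *
b=snap('top');a=snap('scene')
P=b['P']
def px(s,u,v): return np.round(s['P'][int(v),int(u)],4)
# wheel region (top px /1.5)
reg=P[195:255,315:375].reshape(-1,3); 
print('table z',np.nanmedian(P[230:240,290:310,2]))
for nm,s,(v0,v1,u0,u1) in (('top',b,(195,255,315,375)),('scene',a,(170,220,300,360))):
    r=s['P'][v0:v1,u0:u1].reshape(-1,3); r=r[np.isfinite(r).all(1)]
    rim=r[(r[:,2]>.09)&(r[:,2]<.125)]
    c,sz,ang=cv2.minAreaRect(rim[:,:2].astype(np.float32)); box=cv2.boxPoints((c,sz,ang))
    print(nm,'rim',len(rim),rim.mean(0),rim[:,2].max(),c,sz,ang)
    sh=r[(r[:,2]>.058)&(r[:,2]<.078)]; print(' shaftband',len(sh))
    if len(sh):
        print('  rect',cv2.minAreaRect(sh[:,:2].astype(np.float32)))
        m=sh[:,:2].mean(0);w=np.linalg.svd(sh[:,:2]-m)[2][0];print('  ',m,w)
# stand
r=P[160:245,205:260].reshape(-1,3)
pl=r[(abs(r[:,2]-.012)<.004)]; print('base',len(pl),cv2.minAreaRect(pl[:,:2].astype(np.float32)))
hi=r[(r[:,2]>.11)]; print('bar',len(hi),cv2.minAreaRect(hi[:,:2].astype(np.float32)),np.median(hi,0))
ro=r[(r[:,2]>.057)&(r[:,2]<.075)]; print('rollers',len(ro),cv2.minAreaRect(ro[:,:2].astype(np.float32)))
print('z hist',np.histogram(r[:,2],bins=np.arange(0,.15,.01)))
ca=a['pixels'][165:225,190:360,::-1]; cb=b['pixels'][155:260,200:375,::-1]
cv2.imwrite('pics/c1.png',np.vstack([cv2.resize(ca,(760,268),interpolation=2),cv2.resize(cb[:75],(760,326),interpolation=2)]))
cw=b['pixels'][190:260,305:385,::-1]; cs=a['pixels'][170:222,305:355,::-1]
cv2.imwrite('pics/c2.png',np.hstack([cv2.resize(cw,(400,400),interpolation=2),cv2.resize(cs,(400,400),interpolation=2)]))
E
python3 m.py
```

```text
table z 0.0009096903844584281
top rim 272 [ 0.46791538 -0.1947116   0.10439597] 0.11389342526496693 (0.4676152467727661, -0.19578693807125092) (0.0800202339887619, 0.021216420456767082) 25.230430603027344
 shaftband 273
  rect ((0.46709632873535156, -0.19647616147994995), (0.10648570954799652, 0.0822410136461258), 77.74758911132812)
   [ 0.4642007  -0.19180732] [ 0.45107438 -0.89248636]
scene rim 164 [ 0.46294567 -0.19417288  0.101938  ] 0.11277697161997513 (0.46651822328567505, -0.19523480534553528) (0.0779583528637886, 0.026394344866275787) 28.312952041625977
 shaftband 240
  rect ((0.5266696810722351, -0.2105153352022171), (0.08542757481336594, 0.22534461319446564), 70.2683334350586)
   [ 0.46570068 -0.18631322] [-0.98920515  0.14653727]
base 2258 ((0.5518289804458618, 0.10550804436206818), (0.12743662297725677, 0.19210666418075562), 89.73268127441406)
bar 130 ((0.45032820105552673, 0.10570821911096573), (0.04144887998700142, 0.02747223526239395), 88.89664459228516) [0.44388782 0.10532527 0.1330105 ]
rollers 287 ((0.5341640710830688, 0.10582341253757477), (0.10692495852708817, 0.11709918826818466), 86.88275909423828)
z hist (array([1724, 1830,    3,   23,    5,  132,  207,   42,    8,    1,   12,
         21,   26,   83]), array([0.  , 0.01, 0.02, 0.03, 0.04, 0.05, 0.06, 0.07, 0.08, 0.09, 0.1 ,
       0.11, 0.12, 0.13, 0.14]))
```

View pics/c2.png

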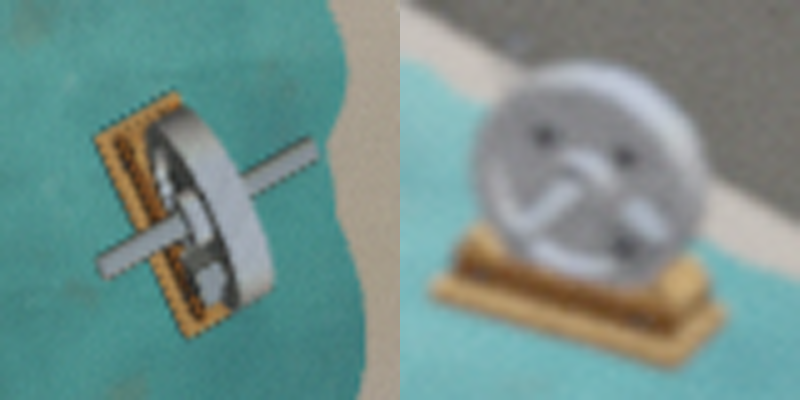

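```bash
cat > m2.py <<'E'
from h import *
b=snap('top');P=b['P']
def cast(u,v,z):
    from scipy.ndimage import map_coordinates as mc
    d=np.array([mc(b['ray'][...,i],[[v],[u]],order=1)[0] for i in range(3)]); return b['eye']+d*(z-b['eye'][2])/d[2]
e1,e2=cast(327,236.4,.066),cast(367,216.2,.066); print('shaft ends',e1,e2,np.linalg.norm(e2-e1),(e1+e2)/2,np.degrees(np.arctan2(*(e2-e1)[[0,1]])))
r=P[160:245,205:260].reshape(-1,3)
pl=r[(abs(r[:,2]-.012)<.003)]
X=np.percentile(pl[:,0],[0.5,1,99,99.5]);Y=np.percentile(pl[:,1],[0.5,1,99,99.5]);print('base',X,Y)
ro=r[(r[:,2]>.045)&(r[:,2]<.08)&(r[:,0]>.53)]
for s in (-1,1):
    q=ro[(s*(ro[:,1]-.1055)>.02)]; 
    print('roll',s,len(q),cv2.minAreaRect(q[:,:2].astype(np.float32)),q[:,2].max(), 'x range',np.percentile(q[:,0],[2,50,98]),'y',np.percentile(q[:,1],[2,50,98]))
    t=q[q[:,2]>.064]; print('   tops',np.round(t[np.argsort(t[:,0])][::max(1,len(t)//8)],4).tolist())
im=b['pixels'][165:250,200:265,::-1]; cv2.imwrite('pics/st.png',cv2.resize(im,None,fx=7,fy=7,interpolation=2))
E
python3 m2.py
```

```text
shaft ends [ 0.44143174 -0.14494126  0.066     ] [ 0.49208649 -0.25274723  0.066     ] 0.11911352148452056 [ 0.46675911 -0.19884424  0.066     ] 154.83259891358054
base [0.45632324 0.45737988 0.63344594 0.63428155] [0.04213327 0.04250993 0.16655511 0.16915436]
roll -1 139 ((0.5643978714942932, 0.060607124119997025), (0.018735386431217194, 0.06503415107727051), 88.87055206298828) 0.07148036918473111 x range [0.53435282 0.56351785 0.59335125] y [0.05150599 0.0619604  0.07019387]
   tops [[0.5385, 0.0623, 0.0665], [0.5441, 0.0702, 0.066], [0.5489, 0.0621, 0.069], [0.5518, 0.0673, 0.068], [0.5571, 0.0673, 0.0678], [0.5707, 0.0617, 0.0658], [0.5755, 0.0616, 0.0698], [0.5788, 0.0643, 0.0657], [0.5837, 0.0668, 0.0694], [0.5871, 0.0668, 0.0647]]
roll 1 137 ((0.5660029649734497, 0.1487213373184204), (0.0655854195356369, 0.019892722368240356), 0.2604689300060272) 0.0717827142904024 x range [0.53624454 0.56581403 0.59393831] y [0.13893186 0.14674622 0.15825975]
   tops [[0.5402, 0.1416, 0.0661], [0.5456, 0.1417, 0.0654], [0.5507, 0.1467, 0.0681], [0.5559, 0.144, 0.0682], [0.5588, 0.1388, 0.0662], [0.5746, 0.1412, 0.068], [0.5797, 0.141, 0.0697], [0.5833, 0.1468, 0.0645], [0.5887, 0.1467, 0.0647]]
```

View pics/st.png

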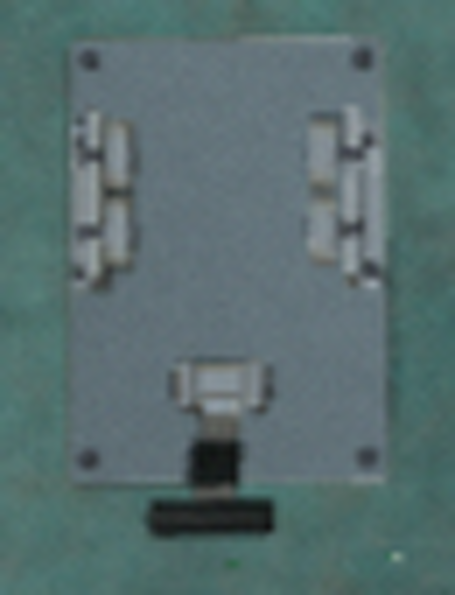

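```bash
cat >> h.py <<'E'
def cast(b,u,v,z):
    d=cv2.remap(b['ray'].astype(np.float32),np.float32([[u]]),np.float32([[v]]),1)[0,0]; return b['eye']+d*(z-b['eye'][2])/d[2]
E
python3 - <<'E'
from h import *
b=snap('top'); f=lambda x,y,z:np.round(cast(b,200+(x+.5)/7-.5,165+(y+.5)/7-.5,z),4)
B=[f(x,y,.013) for x,y in((90,60),(362,58),(88,458),(368,458))]; print(B,np.mean(B,0))
print('gaps',f(117,190,.06),f(320,187,.06), 'bar ends',f(150,517,.137),f(273,515,.137))
print('hinge',f(222,382,.069))
g=lambda M: R.from_quat(np.roll(M,-1)).as_matrix()
print(g(robot.get_state()['tool_rot']).round(3))
E
```

```text
[array([0.6253, 0.1587, 0.013 ]), array([0.624 , 0.0493, 0.013 ]), array([0.466 , 0.1604, 0.013 ]), array([0.4638, 0.0501, 0.013 ])] [0.544775 0.104625 0.013   ]
gaps [0.5658 0.1439 0.06  ] [0.5655 0.0665 0.06  ] bar ends [0.4407 0.1263 0.137 ] [0.4406 0.0837 0.137 ]
hinge [0.4912 0.1043 0.069 ]
[[ 0.899  0.438 -0.   ]
 [ 0.438 -0.899  0.   ]
 [-0.    -0.    -1.   ]]
```

```bash
python3 -m creep '[[[0.0334,-0.0243,0],[0,0,0]],[[0.0334,-0.0243,0],[0,0,0]],[[0.0334,-0.0243,0],[0,0,0]],[[0.0334,-0.0243,0],[0,0,0]],[[0.0334,-0.0243,0],[0,0,0]],[[0.0334,-0.0243,0],[0,0,0]],[[0.0334,-0.0243,0],[0,0,0]],[[0.0334,-0.0243,0],[0,0,0]],[[0.0334,-0.0243,0],[0,0,0]],[[0.0334,-0.0243,0],[0,0,0]],[[0,0,0],[0,0,0]],[[0,0,0],[0,0,0]]]' -1 50
```

```text
t: 1.8
tool_pos: [0.4673, -0.1975, 0.2054]
tool_rot: [0.0, 0.974, 0.225, -0.0]
force: [-1.0, -0.7, -0.1]
width: 0.0944
```

```bash
python3 -m creep '[[[0,0,0.025],[0,0,0]],[[0,0,0.025],[0,0,0]],[[0,0,0.025],[0,0,0]],[[0,0,0.02],[0,0,0]],[[0,0,0.015],[0,0,0]],[[0,0,0.012],[0,0,0]],[[0,0,0],[0,0,0]],[[0,0,0],[0,0,0]]]'
python3 - <<'E'
from h import *
a=snap('scene');b=snap('top')
cw=b['pixels'][170:270,295:395,::-1]; cs=a['pixels'][150:230,295:375,::-1]
cv2.imwrite('pics/g1.png',np.hstack([cv2.resize(cw,(400,400),interpolation=2),cv2.resize(cs,(400,400),interpolation=2)]))
E
```

```text
t: 2.8
tool_pos: [0.4679, -0.1971, 0.0839]
tool_rot: [0.0, 0.974, 0.225, 0.0]
force: [-0.1, 0.5, 0.5]
width: 0.0939
```

View pics/g1.png

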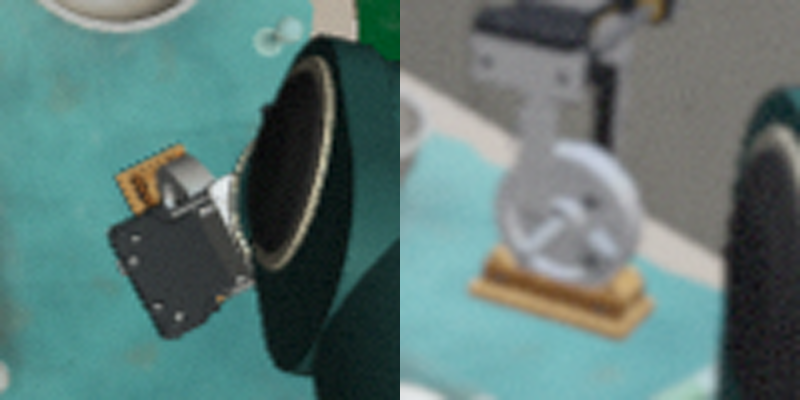

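Fingers straddle the top of the rim (scene crop, ~(545,150)). Closing.

```bash
python3 -m creep '[[[0,0,0],[0,0,0]],[[0,0,0],[0,0,0]],[[0,0,0],[0,0,0]],[[0,0,0],[0,0,0]],[[0,0,0],[0,0,0]],[[0,0,0],[0,0,0]],[[0,0,0],[0,0,0]],[[0,0,0],[0,0,0]]]' 1 50
```

```text
t: 3.9
tool_pos: [0.4677, -0.1969, 0.0834]
tool_rot: [-0.0, 0.974, 0.225, -0.0]
force: [0.1, -0.1, 1.2]
width: 0.0198
```

```bash
python3 -m creep '[[[0,0,-0.01],[0,0,0]],[[0,0,-0.015],[0,0,0]],[[0,0,-0.02],[0,0,0]],[[0,0,-0.025],[0,0,0]],[[0,0,-0.025],[0,0,0]],[[0,0,-0.025],[0,0,0]],[[0,0,0],[0,0,0]],[[0,0,0],[0,0,0]]]'
python3 - <<'E'
from h import *
print(robot.get_state()['force'])
S=np.array([.5652,.105]);T=robot.get_state()['tool_pos'][:2]
for ang in (0,26.0):pass
print(S-T)
E
```

```text
t: 4.9
tool_pos: [0.4673, -0.1968, 0.203]
tool_rot: [-0.0, 0.974, 0.225, -0.0]
force: [-0.1, 0.5, -3.8]
width: 0.0199
[-0.07758189  0.48681148 -3.76614967]
[0.09794007 0.3018044 ]
```

```bash
python3 -m creep '[[[0.022,-0.0229,0],[0,0,0]],[[0.022,-0.0229,0],[0,0,0]],[[0.022,-0.0229,0],[0,0,0]],[[0.022,-0.0229,0],[0,0,0]],[[0.022,-0.0229,0],[0,0,0]],[[0.022,-0.0229,0],[0,0,0]],[[0.022,-0.0229,0],[0,0,0]],[[0.022,-0.0229,0],[0,0,0]],[[0.022,-0.0229,0],[0,0,0]],[[0.022,-0.0229,0],[0,0,0]],[[0,0,0],[0,0,5.3]],[[0,0,0],[0,0,5.3]],[[0,0,0],[0,0,5.3]],[[0,0,0],[0,0,5.3]],[[0,0,0],[0,0,5.3]],[[0,0,0],[0,0,0]],[[0,0,0],[0,0,0]],[[0,0,0],[0,0,0]]]'
python3 - <<'E'
from h import *
st=robot.get_state();print(st['tool_pos'],R.from_quat(np.roll(st['tool_rot'],-1)).as_matrix().round(3)[:2,:2])
a=snap('scene');b=snap('top')
P=a['P'][130:245,180:300].reshape(-1,3); P=P[np.isfinite(P).all(1)]
q=P[(abs(P[:,0]-.565)<.06)&(abs(P[:,1]-.115)<.03)&(P[:,2]>.13)&(P[:,2]<.18)]
print('wheel face x range by height');
for z in (.14,.16,.175,.185,.2): 
    k=q[abs(q[:,2]-z)<.004]; print(z,len(k),k[:,0].min() if len(k) else 0,k[:,0].max() if len(k) else 0,np.median(k[:,1]) if len(k) else 0)
cw=b['pixels'][150:250,190:290,::-1]; cs=a['pixels'][140:240,180:280,::-1]
cv2.imwrite('pics/g2.png',np.hstack([cv2.resize(cw,(400,400),interpolation=2),cv2.resize(cs,(400,400),interpolation=2)]))
E
```

```text
t: 7.15
tool_pos: [0.5649, 0.1053, 0.2032]
tool_rot: [-0.0, 1.0, -0.004, -0.0]
force: [0.1, 0.2, -3.8]
width: 0.0196
[0.56488691 0.1053166  0.20318862] [[ 1.    -0.008]
 [-0.008 -1.   ]]
wheel face x range by height
0.14 10 0.5516184182470225 0.588082082529122 0.11567858145458937
0.16 36 0.5227377150725825 0.5998384122218392 0.11354935343222988
0.175 55 0.5169150909151679 0.6109576336788232 0.11653297077427338
0.185 0 0 0 0
0.2 0 0 0 0
```

View pics/g2.png

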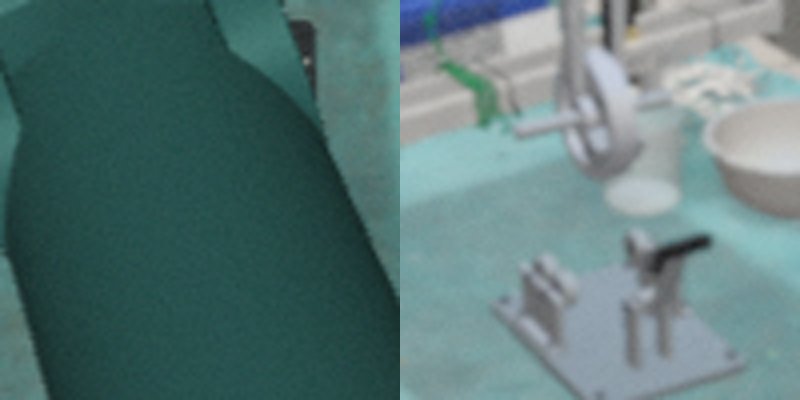

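```bash
python3 -m creep '[[[0,0,0.02],[0,0,0]],[[0,0,0.025],[0,0,0]],[[0,0,0.025],[0,0,0]],[[0,0,0.02],[0,0,0]],[[0,0,0.01],[0,0,0]],[[0,0,0.005],[0,0,0]],[[0,0,0],[0,0,0]],[[0,0,0],[0,0,0]],[[0,0,0],[0,0,0]]]'
python3 - <<'E'
from h import *
print(robot.get_state()['tool_pos'])
a=snap('scene'); cv2.imwrite('pics/g3.png',cv2.resize(a['pixels'][170:250,190:290,::-1],None,fx=7,fy=7,interpolation=2))
E
```

```text
t: 8.38
tool_pos: [0.5652, 0.1054, 0.0989]
tool_rot: [-0.0, 1.0, -0.004, 0.0]
force: [1.5, 0.3, -3.5]
width: 0.0196
[0.56523636 0.10540281 0.09892302]
```

View pics/g3.png

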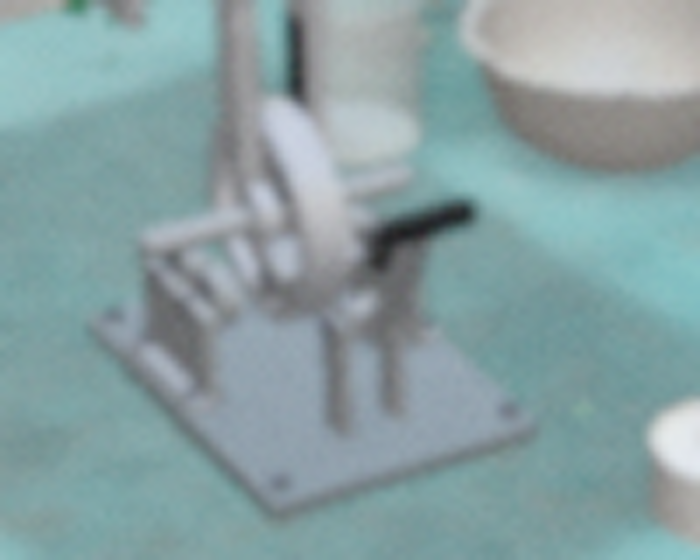

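Shaft is level over the left roller pair (~(190,235)), about 10 mm high. Lowering slowly.

```bash
python3 -m creep '[[[0,0,0.003],[0,0,0]],[[0,0,0.003],[0,0,0]],[[0,0,0.002],[0,0,0]],[[0,0,0.001],[0,0,0]],[[0,0,0],[0,0,0]],[[0,0,0],[0,0,0]]]'
```

```text
t: 9.18
tool_pos: [0.565, 0.1054, 0.0895]
tool_rot: [-0.0, 1.0, -0.004, 0.0]
force: [0.0, 0.1, -3.9]
width: 0.0198
```

```bash
python3 -m creep '[[[0,0,0.001],[0,0,0]],[[0,0,0],[0,0,0]],[[0,0,0],[0,0,0]],[[0,0,0],[0,0,0]]]'
```

```text
t: 9.68
tool_pos: [0.5651, 0.1054, 0.0885]
tool_rot: [-0.0, 1.0, -0.004, 0.0]
force: [0.8, -0.3, -2.9]
width: 0.0194
```

```bash
python3 -m creep '[[[0,0,0.001],[0,0,0]],[[0,0,0],[0,0,0]],[[0,0,0],[0,0,0]],[[0,0,0],[0,0,0]]]'
```

```text
t: 10.18
tool_pos: [0.5654, 0.1054, 0.0877]
tool_rot: [-0.0, 1.0, -0.004, 0.0]
force: [3.4, -0.2, 3.8]
width: 0.0195
```

```bash
python3 -m creep '[[[0.0005,0,-0.0003],[0,0,0]],[[0,0,0],[0,0,0]],[[0,0,0],[0,0,0]]]' && python3 -m creep '[[[0,0,0],[0,0,0]],[[0,0,0],[0,0,0]],[[0,0,0],[0,0,0]],[[0,0,0],[0,0,0]],[[0,0,0],[0,0,0]],[[0,0,0],[0,0,0]],[[0,0,0],[0,0,0]],[[0,0,0],[0,0,0]]]' -1
```

```text
t: 10.55
tool_pos: [0.5655, 0.1054, 0.0878]
tool_rot: [-0.0, 1.0, -0.004, -0.0]
force: [1.8, 0.3, 2.2]
width: 0.0194
t: 11.55
tool_pos: [0.5655, 0.1054, 0.0878]
tool_rot: [-0.0, 1.0, -0.004, -0.0]
force: [0.2, -0.6, 0.0]
width: 0.0928
```

```bash
python3 -m creep '[[[0,0,-0.01],[0,0,0]],[[0,0,-0.02],[0,0,0]],[[0,0,-0.025],[0,0,0]],[[0,0,-0.025],[0,0,0]],[[0,0,-0.025],[0,0,0]],[[0,0,-0.025],[0,0,0]],[[0,0,-0.01],[0,0,0]],[[-0.025,0,0],[0,0,0]],[[-0.025,0,0],[0,0,0]],[[-0.025,0,0],[0,0,0]],[[-0.025,0,0],[0,0,0]],[[-0.025,0,0],[0,0,0]],[[-0.025,0,0],[0,0,0]],[[-0.02,0,0],[0,0,0]],[[0,0,0],[0,0,0]],[[0,0,0],[0,0,0]],[[0,0,0],[0,0,0]],[[0,0,0],[0,0,0]]]' 1 20
python3 - <<'E'
from h import *
a=snap('scene');b=snap('top')
cv2.imwrite('pics/r1.png',np.hstack([cv2.resize(b['pixels'][160:240,195:265,::-1],(350,400),interpolation=2),cv2.resize(a['pixels'][170:250,190:280,::-1],(450,400),interpolation=2)]))
P=b['P'][160:245,205:260].reshape(-1,3);k=P[(P[:,2]>.09)&(P[:,2]<.125)&(P[:,0]>.51)]
print(len(k),cv2.minAreaRect(k[:,:2].astype(np.float32)) if len(k) else 0,k[:,2].max())
E
```

```text
t: 13.8
tool_pos: [0.3957, 0.1069, 0.2276]
tool_rot: [-0.0, 1.0, -0.004, -0.0]
force: [0.8, 0.2, -0.1]
width: 0.0
256 ((0.5643571615219116, 0.10623054951429367), (0.0190675538033247, 0.08623336255550385), 89.3001708984375) 0.11907432734286194
```

View pics/r1.png

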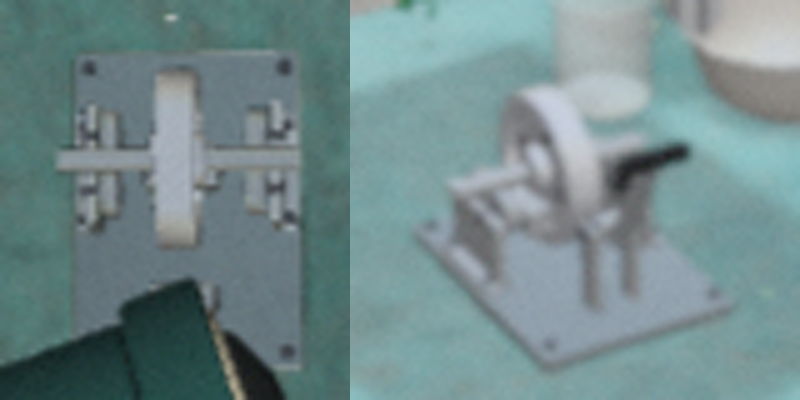

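```bash
python3 -m creep '[[[0,-0.0015,0],[0,0,0]],[[0,0,0],[0,0,0]],[[0,0,0],[0,0,0]],[[0,0,0],[0,0,0]],[[0,0,0],[0,0,0]],[[0,0,0],[0,0,0]],[[0,0,0],[0,0,0]],[[0,0,0],[0,0,0]],[[0,0,0],[0,0,0]],[[0,0,0],[0,0,0]],[[0,0,0],[0,0,0]],[[0,0,0],[0,0,0]],[[0,0,0],[0,0,0]],[[0,0,0],[0,0,0]],[[0,0,0],[0,0,0]],[[0,0,0],[0,0,0]]]'
cat > w.py <<'E'
from h import *
import sys
pr=None
for i in range(3):
    a=snap('scene');b=snap('top')
    I=a['pixels'][185:235,215:255].astype(float)
    if pr is not None: print('diff',abs(I-pr).mean())
    pr=I
for n,s in(('scene',a),('top',b)):
    P=s['P'][150:250,190:290].reshape(-1,3)
    k=P[(abs(abs(P[:,1]-.1055)-.02)<.0035)&(abs(P[:,0]-.565)<.045)&(P[:,2]>.018)&(P[:,2]<.06)]
    print(n,len(k),k.mean(0) if len(k) else '',k.min(0) if len(k) else '',k.max(0) if len(k) else '')
cv2.imwrite('pics/'+sys.argv[1],np.hstack([cv2.resize(b['pixels'][165:235,205:265,::-1],(390,455),interpolation=2),cv2.resize(a['pixels'][180:240,210:262,::-1],(394,455),interpolation=2)]))
E
python3 w.py r2.png
```

```text
t: 15.9
tool_pos: [0.3955, 0.1083, 0.2278]
tool_rot: [-0.0, 1.0, -0.004, -0.0]
force: [-0.3, 1.0, 0.2]
width: 0.0002
diff 1.7665
diff 1.7588333333333332
scene 19 [0.55798444 0.12559141 0.03946387] [0.55037324 0.12202054 0.02767211] [0.56765869 0.12875647 0.04784917]
top 8 [0.55959851 0.10609712 0.03893753] [0.55342638 0.08683166 0.03068614] [0.57501184 0.12753477 0.0474186 ]
```

View pics/r2.png

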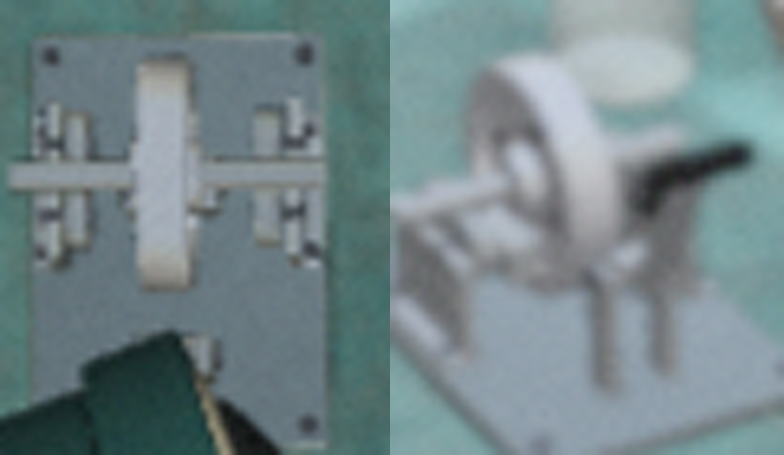

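```bash
python3 -m creep '[[[0,0.003,0.01],[0,0,0]],[[0,0,0.02],[0,0,0]],[[0,0,0.02],[0,0,0]],[[0,0,0.02],[0,0,0]],[[0,0,0.02],[0,0,0]],[[0,0,0.016],[0,0,0]],[[0,0,0],[0,0,0]],[[0.01,0,0],[0,0,0]],[[0.008,0,0],[0,0,0]],[[0.006,0,0],[0,0,0]],[[0.006,0,0],[0,0,0]],[[0.006,0,0],[0,0,0]],[[0.006,0,0],[0,0,0]],[[0.006,0,0],[0,0,0]],[[0.006,0,0],[0,0,0]],[[0.006,0,0],[0,0,0]],[[0.006,0,0],[0,0,0]],[[0,0,0],[0,0,0]]]'
python3 - <<'E'
from h import *
a=snap('scene')
cv2.imwrite('pics/b1.png',cv2.resize(a['pixels'][150:250,190:290,::-1],None,fx=5,fy=5,interpolation=2))
E
```

```text
t: 18.45
tool_pos: [0.4618, 0.1048, 0.1217]
tool_rot: [-0.0, 1.0, -0.004, -0.0]
force: [0.2, 0.4, 1.4]
width: 0.0006
```

View pics/b1.png

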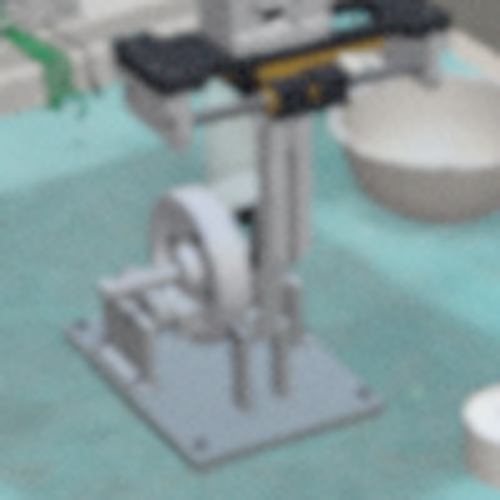

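```bash
python3 -m creep '[[[0.006,0,0],[0,0,0]],[[0.006,0,0],[0,0,0]],[[0.006,0,0],[0,0,0]],[[0.006,0,0],[0,0,0]],[[0.006,0,0],[0,0,0]],[[0.006,0,0],[0,0,0]],[[0,0,0],[0,0,0]],[[0,0,0],[0,0,0]],[[0,0,0],[0,0,0]],[[0,0,0],[0,0,0]],[[0,0,0],[0,0,0]],[[0,0,0],[0,0,0]],[[0,0,0],[0,0,0]],[[0,0,0],[0,0,0]]]'
python3 - <<'E'
from h import *
a=snap('scene')
cv2.imwrite('pics/b2.png',cv2.resize(a['pixels'][150:250,190:290,::-1],None,fx=5,fy=5,interpolation=2))
E
```

```text
t: 20.25
tool_pos: [0.4975, 0.1044, 0.1217]
tool_rot: [-0.0, 1.0, -0.004, -0.0]
force: [0.3, -1.2, -0.6]
width: 0.0006
```

View pics/b2.png

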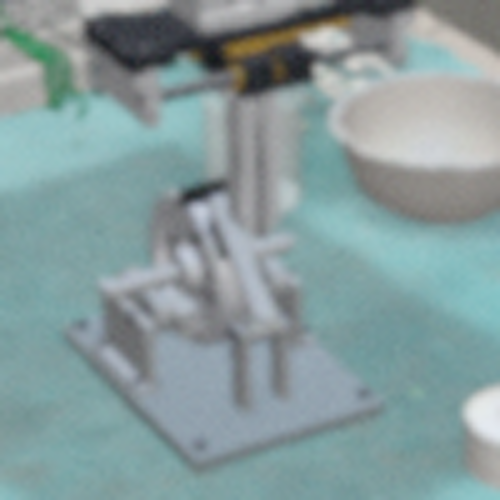

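The arm lies over on the rim (bar at ~(205,190)). Retreating.

```bash
python3 -m creep '[[[-0.01,0,0],[0,0,0]],[[-0.02,0,0],[0,0,0]],[[-0.025,0,-0.01],[0,0,0]],[[-0.02,0,-0.025],[0,0,0]],[[-0.015,0,-0.025],[0,0,0]],[[0,0,-0.025],[0,0,0]],[[0,0,-0.025],[0,0,0]],[[0,0,0],[0,0,0]],[[0,0,0],[0,0,0]],[[0,0,0],[0,0,0]],[[0,0,0],[0,0,0]]]'; sed -i 's/^pr=None/pr=None/' w.py; python3 w.py e.png
python3 - <<'E'
from h import *
b=snap('top');P=b['P'][160:245,205:260].reshape(-1,3);k=P[(P[:,2]>.117)&(P[:,0]>.5)]
print('bar',len(k),np.median(k,0),k[:,2].max()); h=np.array([.4912,.063])
d=np.median(k,0)[[0,2]]-h; print('brake',np.arctan2(*d)+.5236,np.hypot(*d))
E
```

```text
t: 21.68
tool_pos: [0.4072, 0.1052, 0.2312]
tool_rot: [0.0, 1.0, -0.004, -0.001]
force: [-0.6, -0.2, -0.6]
width: 0.0006
diff 1.7375
diff 1.759
scene 20 [0.55943996 0.12530885 0.04005118] [0.55030404 0.12223404 0.02767747] [0.57522526 0.12721653 0.04865329]
top 3 [0.56579699 0.11277562 0.04314817] [0.56081068 0.08662276 0.03904426] [0.57450262 0.12759404 0.04786278]
bar 122 [0.54190558 0.10417948 0.13128367] 0.13654658656799357
brake 1.1623305488344888 0.08505125557551708
```

View pics/e.png

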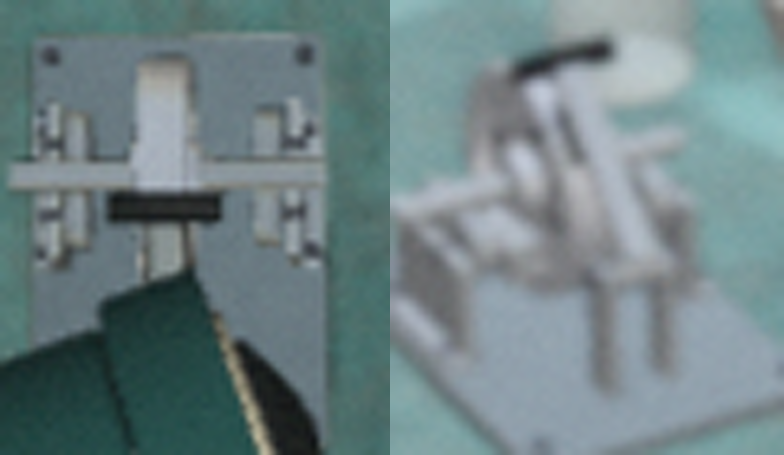

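```bash
python3 -m creep '[[[0,0,0],[0,0,0]],[[0,0,0],[0,0,0]],[[0,0,0],[0,0,0]],[[0,0,0],[0,0,0]],[[0,0,0],[0,0,0]],[[0,0,0],[0,0,0]],[[0,0,0],[0,0,0]],[[0,0,0],[0,0,0]],[[0,0,0],[0,0,0]],[[0,0,0],[0,0,0]],[[0,0,0],[0,0,0]],[[0,0,0],[0,0,0]]]'
python3 - <<'E'
from h import *
for n in('top','scene'):
    s=snap(n);m=(s['pixels'].max(-1)<70)&(s['P'][...,2]>.1)&(abs(s['P'][...,0]-.55)<.04)&(abs(s['P'][...,1]-.105)<.03)
    k=s['P'][m];v,u=np.nonzero(m);print(n,len(k),np.median(k,0),k.min(0),k.max(0),u.mean(),v.mean())
    if n=='top': print('bar cast z=.129',cast(s,u.mean(),v.mean(),.129))
    e,d=s['eye'],s['ray'][int(v.mean().round()),int(u.mean().round())]
    # ray vs arc: hinge (x .4912,z .063), r .085; where ray passes bar middle y=.105
    t=np.linspace(.6,1.8,4000); q=e+t[:,None]*d; rr=np.hypot(q[:,0]-.4912,q[:,2]-.063); g=(abs(q[:,1]-.105)<.03)
    q=q[g];rr=rr[g]
    if len(q):
        i=abs(rr-.089).argmin(); print(' arc pt',q[i],rr[i],'brake',np.arctan2(q[i,0]-.4912,q[i,2]-.063)+.5236)
E
```

```text
t: 23.52
tool_pos: [0.4075, 0.1052, 0.2317]
tool_rot: [-0.0, 1.0, -0.004, -0.0]
force: [-0.2, 0.8, 0.1]
width: 0.0007
top 69 [0.54244978 0.10344771 0.1327842 ] [0.53900897 0.08364983 0.10938275] [0.54718125 0.12333639 0.13692669] 230.04347826086956 196.53623188405797
bar cast z=.129 [0.54353127 0.10360328 0.129     ]
 arc pt [0.54144719 0.10328858 0.13640916] 0.08895889502569598 brake 1.1238345314221394
scene 9 [0.54275388 0.11393697 0.13121799] [0.54000374 0.08858862 0.1275643 ] [0.54634225 0.12500413 0.13389589] 231.55555555555554 187.55555555555554
 arc pt [0.50358994 0.12812196 0.15113292] 0.088999561530976 brake 0.663267147678435
```

```bash
python3 -c "
from station import job
print(job.finish_job())"
```

```text
the job is handed in; nothing more can be done
None
```

I handed the job in at about 24 s of the 51 s allowed. The flywheel is on the four rollers with the brake arm lying on its rim. The hand-in reports no verdict.

I pinched the wheel at the top of its rim, lifted it out of the chock and lowered it in 1 mm steps until the rollers took its weight. Then I let go and gave it about 4 s to settle. With the fingers shut I pushed the brake bar past upright, let it sink onto the rim, and pulled clear.

Last checks:
- **Seat:** after release I measured the wheel's centre at about (0.564, 0.106), against my estimate of (0.565, 0.105) for the seat. I did not measure its position again once the brake was on.
- **At rest:** successive images differed only by noise, before and after braking. The steel blocks sit below the shaft, at about z = 0.04. I could not measure how far they are from straight down; their points lay a few mm toward the robot, where both cameras see mainly the near faces.
- **Brake angle:** my estimates disagree. The two rough first fits gave 1.16 and 1.12 rad, below the 1.2 to 1.4 needed, because they used surface points and ignored the bar's offset from the arm's line. Comparing the bar's open and closed positions in the top view gave about 1.30, close to the expected 1.31. A fit from the scene camera (0.66) was invalid.
- **Clearance:** the gripper is shut and about 10 cm clear of the bar. I did not measure the bystanders again, and none looked disturbed in the pictures.

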